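# Pump up the welding table's hold-down clamp

### The job

Pressurise the hold-down clamp on the welding table: push its black pump knob all the way down with your fingertips and let it come all the way back up, again and again, until the red indicator pin beside it stands fully out and its green band shows. Only push the knob: do not touch the pin, and leave the other things on the table where they are. Finish with the knob let go and fully up.

Things in the scene. Friction and masses are not known exactly. Their poses are not given: they have to be found in the camera images.
- pump: Hold-down clamp with built-in push pump, bolted down, yaw varies. Origin: on the table under the centre of its blue block (60 x by 160 y, top 75 mm high); z up, x towards the yellow arm, y along the block. Knob at x 0, y +50 mm; indicator pin at x 0, y -45 mm. Base plate 10 mm thick, x -50 to 160, y +-105 mm. Yellow arm and foot reach x = 125 mm, at most 73 mm high.
- knob_top (a point): Black round pump knob, 44 mm across and 18 mm thick. This point: centre of its flat top, 138 mm above the table when up; moves with the plunger straight down 20 mm to 118 mm. Beneath it stands a steel barrel 38 mm across, 95 mm high.
- plunger (a joint): How far the pump knob is pushed down, in m: 0 fully up, 0.020 fully down (hard stop). A spring brings it back up; pushing takes about 4 N at first and about 10 N at the bottom. A stroke must go at least about four fifths of the way down, and then nearly all the way up, to count.
- pin_tip (a point): Indicator pin, red with a 9 mm green band at its foot, 16 mm across, round tip, in a brass cap (40 mm across, top 85 mm above the table), 95 mm from the knob. This point: its tip, 90 mm above the table when the pin is in, 120 mm when fully out. The green band starts to show when the pin is about 20 mm out and is all in view at 30 mm. Not to be touched.
- pin_out (a joint): How far the indicator pin is out, in m: 0 in, 0.030 fully out. It rises while the knob goes down, about 5 mm per full stroke (the first 2 to 7 mm, the last maybe less), and stays put while the knob comes up. It starts 0 to 10 mm out, so about 4 to 6 strokes are needed; once it is out, further strokes do nothing.
- tin: Loose closed tin with an orange label, 68 mm across, 75 mm high. Origin: centre of its underside.
- jar: Loose amber jar with a steel lid, 60 mm across, 85 mm high. Origin: centre of its underside.
- magnet: Loose red welding magnet, stepped block 60 x 60 x 40 mm. Origin: centre of its underside.
- coupons: Loose stack of steel coupons, 70 x 55 x 18 mm. Origin: centre of its underside.
- brush: Loose brush, 220 mm long, lying at the right of the table. Origin: underside, near its middle.
- fclamp: Loose steel bar clamp with a wooden handle, 290 x 110 x 25 mm, lying flat at the left of the table. Origin: underside, centre.

How it is judged (in metres and radians):
On the way, in this order (a step that is already met when the one before it is completed fails the run):
1. the knob is pushed well down (value of joint plunger above 0.014 m), for 0.04 s.
2. the knob comes back up (value of joint plunger below 0.004 m), for 0.04 s.
3. the knob is pushed well down again (value of joint plunger above 0.014 m), for 0.04 s.
At the end, for the whole second after the job is handed in: The indicator pin is at least 28 mm out (of 30), the pump knob is back up to within 3 mm, and every loose thing is within 25 mm of where it started (value of joint pin_out above 0.028 m and value of joint plunger below 0.003 m and distance of each of tin, jar, magnet, coupons, brush, fclamp from where it was at the start of the episode below 0.025 m); the robot touches nothing.
It fails at once if the indicator pin was touched (contact force between any of the fingers, the arm and pin_out above 0.5 N).
It fails at once if a loose thing was pushed, lifted or carried more than 25 mm (distance of any of tin, jar, magnet, coupons, brush, fclamp from where it was at the start of the episode above 0.025 m).
It also fails if it takes over 51 s, if anything falls off the work surface, if the arm or the gripper's body presses on something with over 40 N, if the wrist force passes 120 N, or if a joint passes its speed limit or range.

### The arm

A 7-joint arm with a two-finger parallel gripper is mounted at the origin on the work surface. World frame = base frame: x ahead of the robot, y to its left, z up, the work surface at z = 0. Lengths are in mm, angles in rad, forces in N, time in s.
With the tool pointing down it reaches from about 400 to 900 mm from the base axis. Payload 5.6 kg.
Tool frame: the origin (TCP) lies on the centre line of the jaws, within the pads' length; the fingertips stand 25 mm ahead of it and the grasp point (between the pads) lies 6 mm ahead of it; y points along the fingers, z is the direction in which the jaws open and shut, and the axes are right-handed (so a half turn about y gives the same grasp; the last joint's range is limited). The gripper opens to 92 mm and grips with 3 to 60 N. Pads are 20 mm wide; open, the fingers measure 128 mm over their backs; the gripper's body (75 mm by 189 mm) begins 69 mm behind the grasp point.
Start: joints at [1.073, 0.468, -0.012, 1.603, 0.006, 1.071, -0.056], TCP at [285.496, -583.952, 239.592] pointing down, gripper open.
Joint ranges: [-2.53, 2.53], [-0.31, 2.02], [-1.57, 1.55], [0.28, 2.44], [-1.29, 4.43], [0.15, 1.84], [-2.92, 2.92]. Speed limits (rad/s): [2.57, 2.57, 3.14, 3.14, 3.14, 3.14, 3.14].

### API

Orientations are given as a 3x3 rotation matrix whose columns are the frame's x, y, z axes.
In Python, from rig import sense, grab_frame, get_calibration, job_done gives the robot as it stands.
- The arm moves only by the shell command python3 -m creep 'ROWS' [FORCE]. ROWS is JSON, a list of rows, each an object with "gripper": the closure, from -1 (fully open) to 1 (shut), so that 0 is half open; "xyz": the shift along the tool's x, y, z as a fraction of full scale, a list of three; "turn": the turn about the tool's y as a fraction of full scale. In form: [{"gripper": gripper, "xyz": [x, y, z], "turn": turn}, ...]. A call has exactly 10 rows; each row shifts and turns the commanded pose from where the row before left it, along the tool's axes as they then stand; what a row does not reach is not made up. Full scale, the value 1, is 0.12 m for a shift and 90 degrees for a turn. A row lasts 1/8 s, in which the tool goes at most 62.5 mm and 10.7 degrees, less where a joint would pass 70% of its speed; a pose out of reach is approached as far as the arm can. A call with a number of a shift or a turn outside -1 to 1 is refused whole. A call with a gripper value outside its range is refused whole. The fingers move at their own pace and stop on an object; FORCE is the grip in N (left out, the last holds). Time passes only in rows, so rows that do not move let the fingers close, or fill a call up. It gives the time, the measured TCP pose, the force and the opening at its end, in the units of the state.
- sense(): the state, without advancing time (a new reading comes with each control period).
- grab_frame(name): name is "scene" or "top" or "wrist"; returns (picture, depth): 400x640x3 uint8, red, green, blue; 400x640 float32, mm along the optical axis (not along the pixel's ray), 0 where there is no reading.
- get_calibration(name): a dict with "fx", "fy", "cx", "cy" (pixels), "eye" and "attitude" of the camera in the world. Camera axes: x right, y down, z forward; pixel columns grow to the right and rows downward; lengths in mm; the calibration is good to about 2 mm. A picture is of the moment at which its call begins: read the wrist's pose just before it. get_calibration takes no time and is no camera call; for the wrist camera it gives the pose at the moment of the call.
- job_done(): hands the job in, once; it reports no verdict.
The state is a dict: "time_s": time; "q": joint angles; "qvel": joint speeds; "effort": joint torques, N m; "position": TCP position; "tool_rot": TCP orientation; "contact_force": force on the tool from outside, world axes, zero at the start; "wrist_torque": the same for the moment, N m; "gripper_width": finger opening in mm.
Only numpy, scipy, OpenCV 4.12 (cv2) and the standard library are available. Lean on these libraries where they do the work, as an engineer would, in place of code of your own. Each camera call takes 0.05 s, during which the arm holds its last target.

## Working session

There is one attempt and no reset: what is moved stays moved. The work goes in short steps, Python scripts to look and compute and a shell command to move; the robot and the scene stay as the last step left them, time stands still between calls to the robot, and variables do not carry over. Pictures are saved under pics/ and viewed, and the job is handed in when it is done.

```bash
mkdir -p pics
python3 - <<'E'
from rig import *
import cv2,numpy as np
s=sense();print({k:np.round(v,3).tolist() for k,v in s.items()})
for n in("scene","top"):
    p,d=grab_frame(n);cv2.imwrite(f"pics/{n}0.png",p[:,:,::-1]);np.savez(f"pics/{n}0.npz",p=p,d=d)
    print(n,get_calibration(n))
E
```

```text
{'time_s': 0.0, 'q': [1.073, 0.468, -0.012, 1.604, 0.006, 1.071, -0.056], 'qvel': [-0.002, 0.0, 0.0, -0.001, -0.0, -0.0, 0.0], 'effort': [-0.001, -52.058, -0.012, -24.376, -0.057, 0.017, 0.0], 'position': [285.225, -583.5, 238.668], 'tool_rot': [[-0.898, -0.001, 0.439], [-0.439, 0.001, -0.898], [0.0, -1.0, -0.002]], 'contact_force': [-0.418, 0.244, 0.339], 'wrist_torque': [-0.004, 0.048, 0.025], 'gripper_width': 91.917}
scene {'fx': 361.6268278313056, 'fy': 361.6268278313056, 'cx': 314.1894940582414, 'cy': 203.57098873071428, 'eye': array([1231.92323941,  615.57445793,  827.61077359]), 'attitude': array([[-0.6765573 ,  0.46311315, -0.57253509],
       [ 0.73635397,  0.41777412, -0.53221012],
       [-0.00728316, -0.78165913, -0.62366334]])}
top {'fx': 438.23109108359336, 'fy': 438.23109108359336, 'cx': 325.03210575811903, 'cy': 190.53846903080273, 'eye': array([ 463.43635678,   28.81689712, 1818.40456426]), 'attitude': array([[-0.0038394 , -0.99713413,  0.07555645],
       [-0.99984869,  0.00254594, -0.017208  ],
       [ 0.01696632, -0.07561109, -0.99699303]])}
```

View pics/scene0.png

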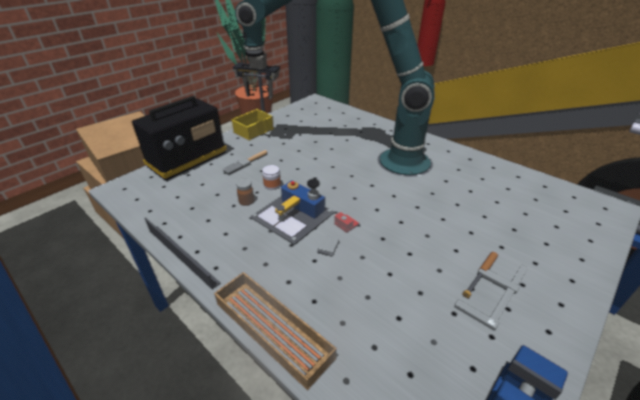

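View pics/top0.png

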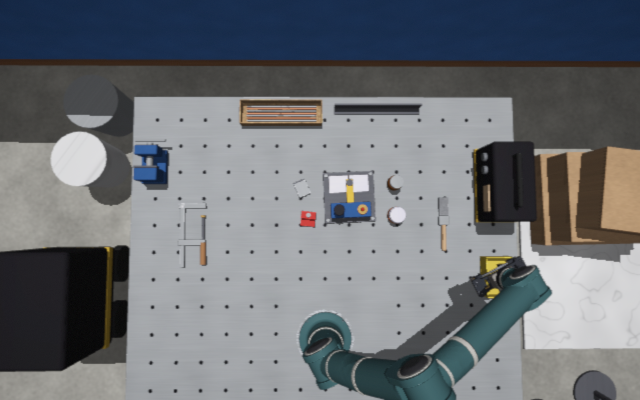

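The top view shows the pump at about (350,210), with the knob near (339,211) and the pin cap near (362,210). The tin and jar are to the right at about x=397, and the magnet is to the left at (309,218). Next I'll localise the knob.

```bash
cat > h.py <<'E'
import numpy as np,cv2
from rig import *
def cloud(n,d):
    c=get_calibration(n);v,u=np.mgrid[:400,:640]
    P=np.stack([(u-c['cx'])/c['fx']*d,(v-c['cy'])/c['fy']*d,d],-1)
    return P@np.array(c['attitude']).T+np.array(c['eye'])
def at(n,u,v,z):
    c=get_calibration(n);r=np.array(c['attitude'])@np.array([(u-c['cx'])/c['fx'],(v-c['cy'])/c['fy'],1]);e=np.array(c['eye'])
    return e+r*(z-e[2])/r[2]
E
python3 - <<'E'
from h import *
for n,(u0,v0,u1,v1) in dict(top=(280,150,420,240),scene=(220,160,370,260)).items():
    a=np.load(f"pics/{n}0.npz");p,d=a['p'],a['d']
    cv2.imwrite(f"pics/{n}c.png",cv2.resize(p[v0:v1,u0:u1,::-1],None,fx=5,fy=5,interpolation=cv2.INTER_CUBIC))
    W=cloud(n,d);m=np.zeros(d.shape,bool);m[v0:v1,u0:u1]=1
    k=m&(W[...,2]>122)&(W[...,2]<150)&(d>0)
    print(n,k.sum(),W[k].mean(0),W[k].min(0),W[k].max(0), np.argwhere(k).mean(0))
    h,s,v=cv2.split(cv2.cvtColor(p,cv2.COLOR_RGB2HSV))
    b=m&(h>105)&(h<125)&(s>150)&(abs(W[...,2]-75)<8)
    q=W[b][:,:2].astype(np.float32);print('blue',b.sum(),cv2.minAreaRect(q),q.mean(0))
    print('tablez',np.median(W[m][:,2]))
E
```

```text
top 101 [518.05059748 -53.9922742  137.85281357] [496.57439302 -76.41115941 127.97252892] [539.21036965 -34.29534164 147.40983491] [209.41584158 339.12871287]
blue 285 ((518.8579711914062, -101.04216003417969), (56.783119201660156, 152.6668243408203), 2.4722585678100586) [ 516.8732   -100.332634]
tablez 2.5155108004385056
scene 108 [522.04387823 -48.55109186 137.80182647] [496.50136904 -71.69803603 125.02824586] [539.59679647 -30.15591394 143.60335802] [183.22222222 313.05555556]
blue 140 ((531.4155883789062, -79.88099670410156), (112.96282958984375, 48.228965759277344), 83.6678237915039) [532.40784 -89.79723]
tablez 2.8907278584978826
```

```bash
ls pics
```

```text
scene0.npz
scene0.png
scenec.png
top0.npz
top0.png
topc.png
```

View pics/topc.png

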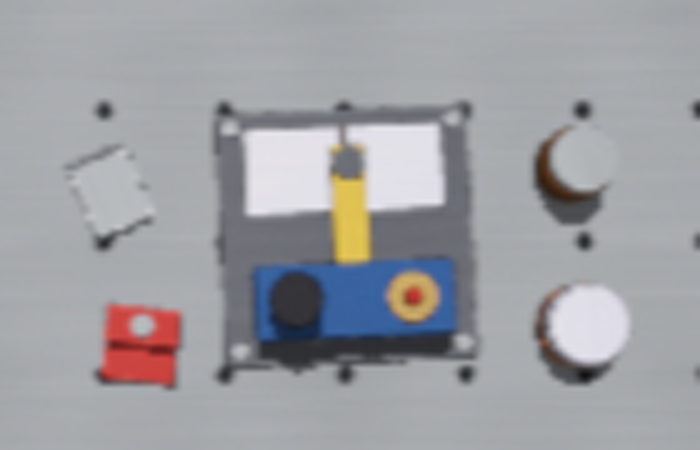

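View pics/scenec.png

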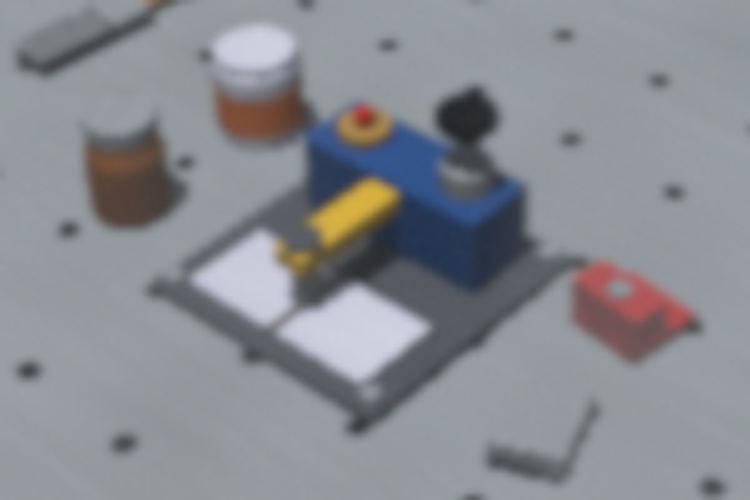

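The knob is at about (519,-51), the pump yaw is about 2.5° and the pin is at about (520,-146). Next I'll shut the fingers and travel above the knob, keeping the tip above 200 mm.

```bash
python3 -m creep '[{"gripper":1,"xyz":[-0.36,0,-0.305],"turn":0},{"gripper":1,"xyz":[-0.36,0,-0.305],"turn":0},{"gripper":1,"xyz":[-0.36,0,-0.305],"turn":0},{"gripper":1,"xyz":[-0.36,0,-0.305],"turn":0},{"gripper":1,"xyz":[-0.36,0,-0.305],"turn":0},{"gripper":1,"xyz":[-0.36,0,-0.305],"turn":0},{"gripper":1,"xyz":[-0.36,0,-0.305],"turn":0},{"gripper":1,"xyz":[-0.36,0,-0.305],"turn":0},{"gripper":1,"xyz":[-0.36,0,-0.305],"turn":0},{"gripper":1,"xyz":[-0.36,0,-0.305],"turn":0}]' 15
cat > s.py <<'E'
from h import *
import sys
s=sense();p=s['position'];R=np.array(s['tool_rot']);print(s['time_s'],np.round(p,1),np.round(s['contact_force'],1),s['gripper_width'])
if len(sys.argv)>1: print('units',np.round(R.T@(np.array(eval(sys.argv[1]))-p)/120,3)); print(R.round(3))
E
python3 s.py "[519,-51,190]"
```

```text
time_s: 1.35
position: [513.1, -63.8, 239.4]
tool_rot: [[-0.898, -0.0, 0.439], [-0.439, -0.0, -0.898], [0.0, -1.0, 0.0]]
contact_force: [0.3, -0.3, 0.3]
gripper_width: 0.5
1.35 [513.1 -63.8 239.4] [ 0.3 -0.3  0.3] 0.5136315801656326
units [-0.091  0.412 -0.074]
[[-0.898 -0.     0.439]
 [-0.439 -0.    -0.898]
 [ 0.    -1.     0.   ]]
```

```bash
python3 -m creep '[{"gripper":1,"xyz":[-0.09,0.1,-0.074],"turn":0},{"gripper":1,"xyz":[0,0.15,0],"turn":0},{"gripper":1,"xyz":[0,0.13,0],"turn":0},{"gripper":1,"xyz":[0,0,0],"turn":0},{"gripper":1,"xyz":[0,0,0],"turn":0},{"gripper":1,"xyz":[0,0,0],"turn":0},{"gripper":1,"xyz":[0,0,0],"turn":0},{"gripper":1,"xyz":[0,0,0],"turn":0},{"gripper":1,"xyz":[0,0,0],"turn":0},{"gripper":1,"xyz":[0,0,0],"turn":0}]'
python3 - <<'E'
from h import *
for n in ("scene","wrist"):
    p,d=grab_frame(n);np.savez(f"pics/{n}1.npz",p=p,d=d)
    q=p if n=="wrist" else cv2.resize(p[120:250,220:370],None,fx=4,fy=4,interpolation=2)
    cv2.imwrite(f"pics/{n}1.png",q[:,:,::-1])
    W=cloud(n,d)
    if n=="wrist":
        k=(W[...,2]>120)&(W[...,2]<150)&(d>0)&(abs(W[...,1]+51)<45)&(abs(W[...,0]-519)<45)
        print(k.sum(),W[k].mean(0),W[k].min(0),W[k].max(0)) if k.any() else print('none')
    for pt in ([519,-51,138],[520,-146,95]):
        c=get_calibration(n);x=np.array(c['attitude']).T@(np.array(pt)-c['eye']);print(n,c['fx']*x[0]/x[2]+c['cx'],c['fy']*x[1]/x[2]+c['cy'])
E
python3 s.py "[519,-51,163]"
```

```text
time_s: 2.6
position: [518.6, -52.7, 194.0]
tool_rot: [[-0.898, -0.0, 0.439], [-0.439, -0.0, -0.898], [0.0, -1.0, 0.0]]
contact_force: [0.8, 0.0, 0.7]
gripper_width: 0.2
scene 313.1350051576187 182.47351071035044
scene 293.1735113768493 182.15077773238045
2489 [525.15411807 -49.86556039 137.3291132 ] [499.95127289 -75.53006898 127.26156097] [539.71899994 -31.56096657 140.03579904]
wrist 312.93984271388706 233.0016670344496
wrist 426.1151083249043 263.9956488871525
2.7 [518.7 -52.7 194. ] [-0.2  0.1 -0.1] 0.4971714149465553
units [-0.009  0.258 -0.011]
[[-0.898 -0.     0.439]
 [-0.439 -0.    -0.898]
 [ 0.    -1.     0.   ]]
```

View pics/wrist1.png

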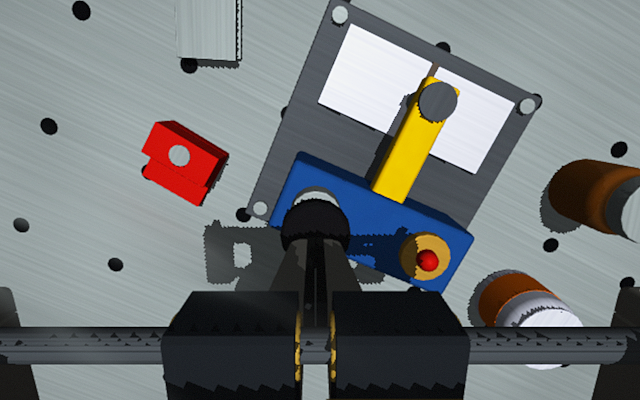

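View pics/scene1.png

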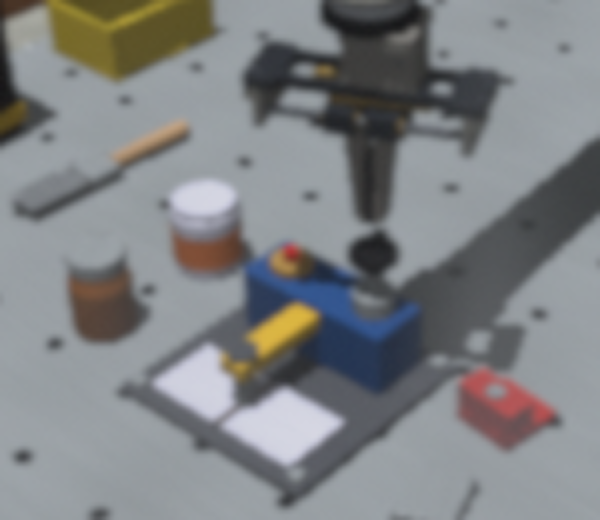

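The wrist view has the knob at about (316,228), directly under the closed fingertips. The pin is at (428,260), well clear. Now one stroke down, ending on the hold so I can read the force.

```bash
python3 -m creep '[{"gripper":1,"xyz":[-0.009,0.1,-0.01],"turn":0},{"gripper":1,"xyz":[0,0.1,0],"turn":0},{"gripper":1,"xyz":[0,0.06,0],"turn":0},{"gripper":1,"xyz":[0,0.04,0],"turn":0},{"gripper":1,"xyz":[0,0.04,0],"turn":0},{"gripper":1,"xyz":[0,0.04,0],"turn":0},{"gripper":1,"xyz":[0,0.04,0],"turn":0},{"gripper":1,"xyz":[0,0,0],"turn":0},{"gripper":1,"xyz":[0,0,0],"turn":0},{"gripper":1,"xyz":[0,0,0],"turn":0}]'
python3 - <<'E'
from h import *
p,d=grab_frame("wrist");cv2.imwrite("pics/wrist2.png",p[:,:,::-1])
E
python3 s.py "[519,-51,143]"
```

```text
time_s: 3.95
position: [518.3, -51.0, 143.9]
tool_rot: [[-0.898, -0.002, 0.439], [-0.439, -0.0, -0.898], [0.002, -1.0, -0.001]]
contact_force: [-4.0, 0.6, 8.8]
gripper_width: 0.4
4.0 [518.4 -51.  143.9] [-3.9  0.3  7.5] 0.36324905811525254
units [-0.005  0.007  0.002]
[[-0.898 -0.002  0.439]
 [-0.439 -0.    -0.898]
 [ 0.002 -1.    -0.001]]
```

View pics/wrist2.png

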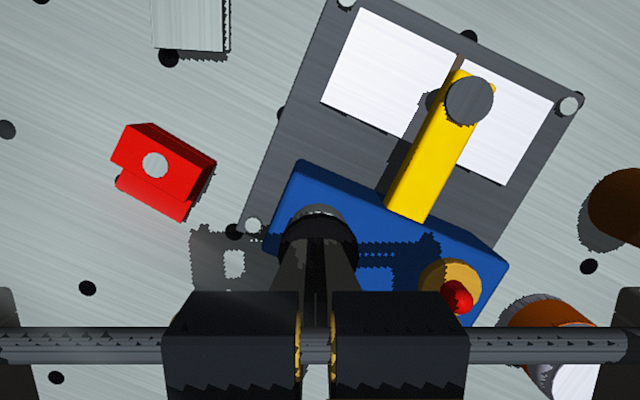

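The knob is down about 19 mm at 8–9 N, and the pin, now at (458,296), has risen. Now I'll let the knob rise, do a slightly deeper stroke and release again.

```bash
python3 -m creep '[{"gripper":1,"xyz":[0,-0.11,0],"turn":0},{"gripper":1,"xyz":[0,-0.1,0],"turn":0},{"gripper":1,"xyz":[0,0,0],"turn":0},{"gripper":1,"xyz":[0,0,0],"turn":0},{"gripper":1,"xyz":[0,0.07,0],"turn":0},{"gripper":1,"xyz":[0,0.08,0],"turn":0},{"gripper":1,"xyz":[0,0.07,0],"turn":0},{"gripper":1,"xyz":[0,0,0],"turn":0},{"gripper":1,"xyz":[0,0,0],"turn":0},{"gripper":1,"xyz":[0,0,0],"turn":0}]'
python3 -m creep '[{"gripper":1,"xyz":[0,-0.11,0],"turn":0},{"gripper":1,"xyz":[0,-0.11,0],"turn":0},{"gripper":1,"xyz":[0,0,0],"turn":0},{"gripper":1,"xyz":[0,0,0],"turn":0},{"gripper":1,"xyz":[0,0.07,0],"turn":0},{"gripper":1,"xyz":[0,0.08,0],"turn":0},{"gripper":1,"xyz":[0,0.07,0],"turn":0},{"gripper":1,"xyz":[0,0,0],"turn":0},{"gripper":1,"xyz":[0,0,0],"turn":0},{"gripper":1,"xyz":[0,0,0],"turn":0}]'
python3 - <<'E'
from h import *
p,d=grab_frame("wrist");cv2.imwrite("pics/wrist3.png",p[:,:,::-1])
E
python3 s.py "[519,-51,143]"
```

```text
time_s: 5.25
position: [519.7, -51.2, 143.4]
tool_rot: [[-0.898, 0.001, 0.439], [-0.439, -0.001, -0.898], [-0.001, -1.0, 0.001]]
contact_force: [-2.3, 0.0, 14.3]
gripper_width: 0.8
time_s: 6.5
position: [519.2, -51.1, 143.3]
tool_rot: [[-0.898, -0.0, 0.439], [-0.439, -0.001, -0.898], [0.0, -1.0, 0.001]]
contact_force: [-3.4, 0.1, 15.6]
gripper_width: 0.5
6.55 [519.3 -51.1 143.4] [-5.2 -0.2 15.6] 0.43542361353728604
units [ 0.002  0.003 -0.002]
[[-0.898  0.     0.439]
 [-0.439 -0.001 -0.898]
 [ 0.    -1.     0.001]]
```

View pics/wrist3.png

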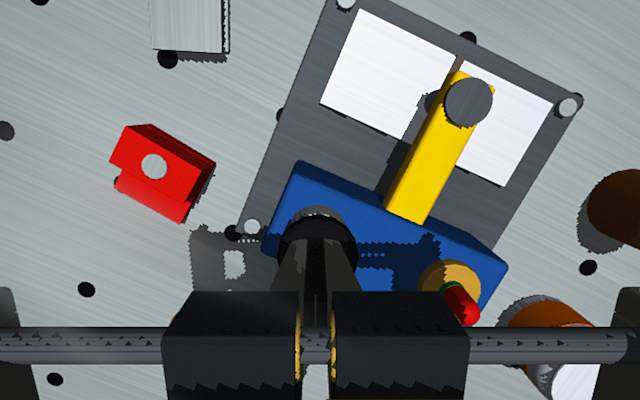

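The force is 15 N, so the knob is on its hard stop. The pin is rising and the green band is starting to show at (450,285). Next come two more strokes.

```bash
python3 -m creep '[{"gripper":1,"xyz":[0,-0.11,0],"turn":0},{"gripper":1,"xyz":[0,-0.11,0],"turn":0},{"gripper":1,"xyz":[0,0,0],"turn":0},{"gripper":1,"xyz":[0,0,0],"turn":0},{"gripper":1,"xyz":[0,0.07,0],"turn":0},{"gripper":1,"xyz":[0,0.08,0],"turn":0},{"gripper":1,"xyz":[0,0.07,0],"turn":0},{"gripper":1,"xyz":[0,0,0],"turn":0},{"gripper":1,"xyz":[0,0,0],"turn":0},{"gripper":1,"xyz":[0,0,0],"turn":0}]'
python3 -m creep '[{"gripper":1,"xyz":[0,-0.11,0],"turn":0},{"gripper":1,"xyz":[0,-0.11,0],"turn":0},{"gripper":1,"xyz":[0,0,0],"turn":0},{"gripper":1,"xyz":[0,0,0],"turn":0},{"gripper":1,"xyz":[0,0.07,0],"turn":0},{"gripper":1,"xyz":[0,0.08,0],"turn":0},{"gripper":1,"xyz":[0,0.07,0],"turn":0},{"gripper":1,"xyz":[0,0,0],"turn":0},{"gripper":1,"xyz":[0,0,0],"turn":0},{"gripper":1,"xyz":[0,0,0],"turn":0}]'
python3 - <<'E'
from h import *
p,d=grab_frame("wrist");cv2.imwrite("pics/wrist4.png",p[:,:,::-1])
E
python3 s.py
```

```text
time_s: 7.8
position: [519.3, -51.1, 143.3]
tool_rot: [[-0.898, 0.0, 0.439], [-0.439, -0.001, -0.898], [0.0, -1.0, 0.001]]
contact_force: [-4.2, 0.1, 15.4]
gripper_width: 0.4
time_s: 9.05
position: [519.3, -51.1, 143.4]
tool_rot: [[-0.898, 0.0, 0.439], [-0.439, -0.001, -0.898], [0.0, -1.0, 0.001]]
contact_force: [-4.9, -0.6, 16.5]
gripper_width: 0.6
9.1 [519.3 -51.1 143.4] [-4.9 -0.8 15.9] 0.3444319374668309
```

View pics/wrist4.png

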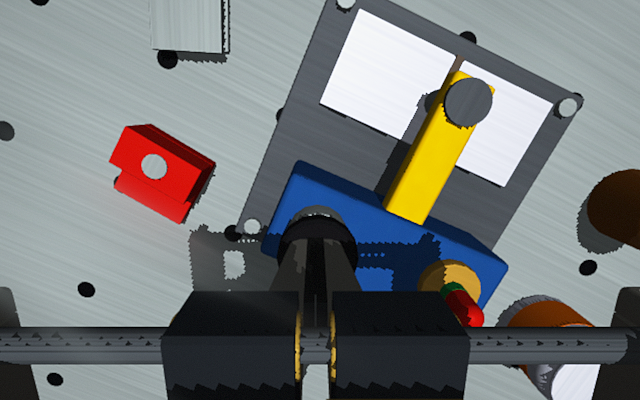

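The band now shows more clearly at about (452,288). Two more strokes will make sure, since extra strokes do nothing, and then I'll lift well clear and measure the pin.

```bash
python3 -m creep '[{"gripper":1,"xyz":[0,-0.11,0],"turn":0},{"gripper":1,"xyz":[0,-0.11,0],"turn":0},{"gripper":1,"xyz":[0,0,0],"turn":0},{"gripper":1,"xyz":[0,0,0],"turn":0},{"gripper":1,"xyz":[0,0.07,0],"turn":0},{"gripper":1,"xyz":[0,0.08,0],"turn":0},{"gripper":1,"xyz":[0,0.07,0],"turn":0},{"gripper":1,"xyz":[0,0,0],"turn":0},{"gripper":1,"xyz":[0,0,0],"turn":0},{"gripper":1,"xyz":[0,0,0],"turn":0}]'
python3 -m creep '[{"gripper":1,"xyz":[0,-0.11,0],"turn":0},{"gripper":1,"xyz":[0,-0.11,0],"turn":0},{"gripper":1,"xyz":[0,0,0],"turn":0},{"gripper":1,"xyz":[0,0,0],"turn":0},{"gripper":1,"xyz":[0,0.07,0],"turn":0},{"gripper":1,"xyz":[0,0.08,0],"turn":0},{"gripper":1,"xyz":[0,0.07,0],"turn":0},{"gripper":1,"xyz":[0,0,0],"turn":0},{"gripper":1,"xyz":[0,0,0],"turn":0},{"gripper":1,"xyz":[0,0,0],"turn":0}]'
python3 -m creep '[{"gripper":1,"xyz":[0,-0.11,0],"turn":0},{"gripper":1,"xyz":[0,-0.11,0],"turn":0},{"gripper":1,"xyz":[0,-0.3,0],"turn":0},{"gripper":1,"xyz":[0,-0.3,0],"turn":0},{"gripper":1,"xyz":[0,-0.3,0],"turn":0},{"gripper":1,"xyz":[0,-0.3,0],"turn":0},{"gripper":1,"xyz":[0,0,0],"turn":0},{"gripper":1,"xyz":[0,0,0],"turn":0},{"gripper":1,"xyz":[0,0,0],"turn":0},{"gripper":1,"xyz":[0,0,0],"turn":0}]'
python3 - <<'E'
from h import *
for n in("scene","top","wrist"):
    p,d=grab_frame(n);W=cloud(n,d);np.savez(f"pics/{n}5.npz",p=p,d=d)
    c=cv2.resize(p[150:250,220:370],None,fx=5,fy=5,interpolation=2) if n=="scene" else p
    cv2.imwrite(f"pics/{n}5.png",c[:,:,::-1])
    h,s,v=cv2.split(cv2.cvtColor(p,cv2.COLOR_RGB2HSV))
    r=((h<8)|(h>172))&(s>150)&(np.hypot(W[...,0]-520,W[...,1]+146)<25)&(W[...,2]>80)
    print(n,'red',r.sum(),'ztop',W[r][:,2].max() if r.any() else 0, W[r].mean(0) if r.any() else 0)
    k=(np.hypot(W[...,0]-519,W[...,1]+51)<20)&(W[...,2]>100)&(W[...,2]<160)
    print('knob z',np.median(W[k][:,2]) if k.any() else 0)
E
python3 s.py
```

```text
time_s: 10.35
position: [519.3, -51.1, 143.4]
tool_rot: [[-0.898, 0.0, 0.439], [-0.439, -0.001, -0.898], [0.0, -1.0, 0.001]]
contact_force: [-5.0, -1.0, 16.8]
gripper_width: 0.5
time_s: 11.6
position: [519.3, -51.1, 143.4]
tool_rot: [[-0.898, 0.0, 0.439], [-0.439, -0.001, -0.898], [0.0, -1.0, 0.001]]
contact_force: [-4.1, 0.1, 16.5]
gripper_width: 0.3
time_s: 12.85
position: [518.6, -51.1, 311.7]
tool_rot: [[-0.898, -0.002, 0.439], [-0.439, 0.0, -0.898], [0.002, -1.0, -0.001]]
contact_force: [-0.4, -0.7, -0.5]
gripper_width: 0.4
scene red 3 ztop 121.20184056273706 [ 528.01147587 -142.23308212  118.48521145]
knob z 138.72727075536795
top red 0 ztop 0 0
knob z 0
wrist red 239 ztop 121.53141510985398 [ 523.07678215 -145.31262195  113.68431794]
knob z 138.12892915879638
13.0 [519.  -51.1 312.3] [ 0.7  0.6 -0.2] 0.3918197189109786
```

View pics/scene5.png

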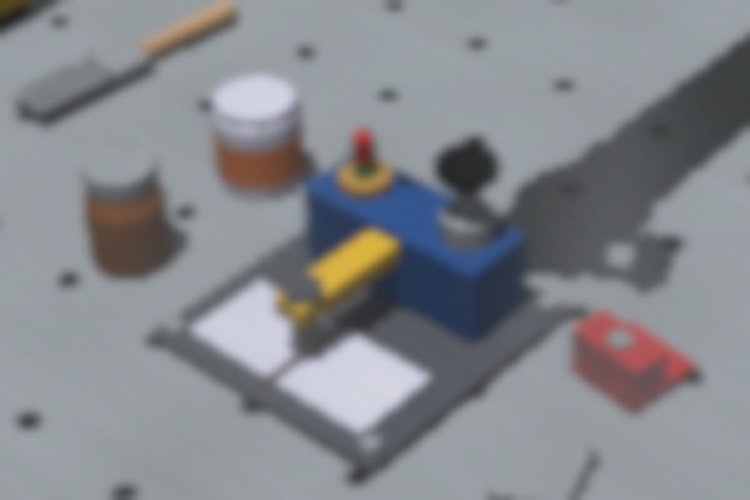

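View pics/wrist5.png

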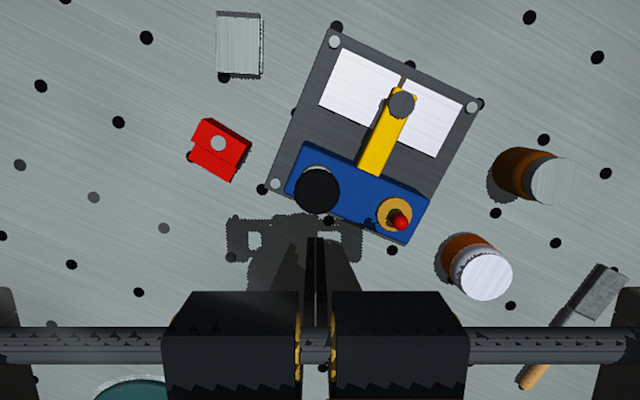

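View pics/top5.png

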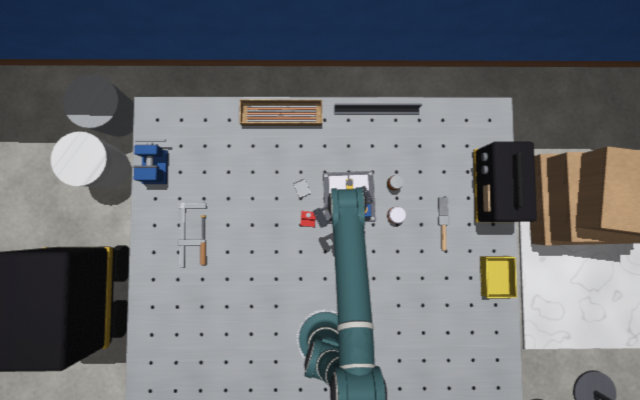

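The pin tip is at about 121 mm (fully out is 120 mm), with the green band visible at its foot. The knob top is at about 138 mm (fully up), nothing loose has moved, and the arm is clear.

```bash
python3 -c "from rig import *;print(job_done())"
```

```text
the job is handed in; nothing more can be done
None
```

The clamp is pressurised and I handed the job in at about 13 s, well inside the 51 s limit; no verdict is reported.

I pushed the knob down with the closed fingertips for seven strokes. The first went about 19 mm down. The other six reached the hard stop at about 15 N, and I lifted off fully after each stroke.

**Pin:** the tip measured about 121 mm above the table in both the scene and wrist cameras, against 120 mm when fully out. The green band shows at its foot in the scene view. Nothing touched the pin in any picture I took.

**Knob:** its top is at about 138 mm, which is fully up.

**Loose things:** in the top view they are where they started, judged by eye rather than measured.

**Arm:** it is clear of everything, with the tool about 310 mm up and the contact force near zero.

In the last top picture the arm hid the knob and pin, so that camera could not confirm them. No other check failed or disagreed.

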